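# Put the washed spice grinder back together and hold it running

## Task

The red spice grinder has been washed and its square lid is drying upside down on the mat. Turn the lid over, fit it squarely into the mouth of the grinder, then press it down and keep it pressed so that the grinder runs; this is a press-and-hold grinder, so finish with the robot still holding the lid down, firmly but without leaning hard on it. Leave the other things on the worktop alone.

Things in the scene. Friction and masses are not known exactly. Their poses are not given: they have to be found in the camera images.
- lid: Loose square lid, charcoal, rounded corners: 62 x 62 mm, 32 mm high, straight sides, 90 g. Closed top with a 34 mm steel disc; underside hollow and pale with a cross rib. Origin: centre of the open underside; z points from it to the closed top, 32 mm away; x, y square to the sides. Starts upside down (z down), closed top on the mat. Fits the mouth in any of its four square positions.
- grinder: Cordless spice grinder, red with a steel band and rim, fixed to the worktop: 88 mm square, rim 95 mm above the worktop. Origin: centre of its underside, z up, x and y square to its sides.
- grinder_mouth (a point): Centre of the grinder's open mouth, level with the rim. The mouth is 66 mm square (2 mm of play each side of the lid) with a sloped lead-in 6 mm deep, 73 mm wide at the rim. The fitted lid rests on the switch frame 10 mm below the rim, so it enters 10 mm and its top stands 22 mm above the rim.
- grinder_switch (a joint): Black spring-loaded frame in the mouth that carries the fitted lid; the grinder's switch. Value: how far it is pushed down, 0 to 0.008 m (stop). Starts to move at about 5 N, then 1.2 N more per mm: about 11 N at 5 mm, 14 N at the stop; over 25 N is too hard. The motor runs from 5 mm on. Springs back up when let go.
- mat: Grey-blue ribbed silicone drying mat, fixed, 170 x 170 mm, top 4 mm above the worktop; origin at the centre of its underside. The lid starts on it, upside down; it also stands steadily on one of its sides. Keep the wrist clear of the wall cabinets, which hang over the worktop beyond about x = 0.75 m.
- spice_jar_1: Bystander: spice jar with a red cap, 45 mm across, 106 mm high, origin at the centre of its foot.
- spice_jar_2: Bystander: another spice jar with a red cap, 45 mm across, 106 mm high, origin at the centre of its foot.
- pepper_mill: Bystander: dark wooden pepper mill, 58 mm across, 170 mm high, origin at the centre of its foot.
- garlic: Bystander: bulb of garlic, about 60 mm, origin at its underside.
- lemon: Bystander: yellow lemon, 71 x 53 x 51 mm, origin at its underside.
- mug: Bystander: pink and blue mug, 86 mm across, 88 mm high, origin at the centre of its foot.
Things that resemble listed ones, but are neither listed nor needed, are in the scene too. What is meant by the lid is not yellow, and is the larger of those in its own colour.

How it is judged:
By the outcome, as a careful person would: the job done as asked, in the order asked, and still so for the second after the job is handed in, while the arm keeps its last pose, push and grip.
It also fails if it takes over 72 s, if anything falls off the work surface, if the arm or the gripper's body presses on something with over 40 N, if the wrist force passes 120 N, or if a joint passes its speed limit or range.

## Robot

A 6-joint arm with a two-finger parallel gripper is mounted at the origin on a cart in front of the work surface, level with it; the furniture and walls round the work are solid. World frame = base frame: x ahead of the robot, y to its left, z up, the work surface at z = 0. Lengths are in m, angles in rad, forces in N, time in s.
With the tool pointing down it reaches from about 0.4 to 0.825 m from the base axis. Payload 7 kg.
Tool frame: the origin (TCP) lies on the centre line of the jaws, within the pads' length; the fingertips stand tip_reach ahead of it and the grasp point (between the pads) is the TCP (tip_reach is the distance from the TCP to the fingertips, in m); z points along the fingers, y is the line along which they close (so a half turn about z gives the same grasp; the last joint's range is limited). The gripper opens to 88 mm and grips with 3 to 60 N. Pads are 19 mm wide; open, the fingers measure 130 mm over their backs; the gripper's body (78 mm by 193 mm) begins 47 mm behind the grasp point.
Start: joints at [-0.954, 0.359, 0.012, 0, -1.224, -0.288], TCP at [0.218, -0.639, 0.246] pointing down, gripper open.
Joint ranges: [-3.07, 3.07], [-1.43, 2.12], [-1.02, 1.25], [-3.03, 1.67], [-3.05, -0], [-3.03, 3.03]. Speed limits (rad/s): [2.39, 2.39, 3.01, 3.14, 3.14, 3.14].

## Interface

Orientations are given as [roll, pitch, yaw] about the fixed x, y, z axes, in that order (R = Rz(yaw) Ry(pitch) Rx(roll)).
In Python, from station import get_state, grab_frame, calibration, job_done, find_in, mark_of, tip_reach gives the robot as it stands.
- The arm moves only by the shell command python3 -m handwheel 'ROWS' [OPENING] [FORCE]. ROWS is JSON, a list of rows, each an object with "delta_pos": the shift along the world's x, y, z in units of 30 mm (1.0 is 30 mm), a list of three; "dr": the turn, a rotation vector about the world's x, y, z in degrees, a list of three. In form: [{"delta_pos": [tx, ty, tz], "dr": [rx, ry, rz]}, ...]. A call has 1 to 10 rows; each row shifts and turns the commanded pose from where the row before left it; what a row does not reach is not made up. A row lasts 1/10 s, in which the tool goes at most 50 mm and 8.59 degrees, less where a joint would pass 70% of its speed; a pose out of reach is approached as far as the arm can. A call is refused whole if a number of a shift passes 1 or a number of a turn 8.59, either way. A call with a gripper value outside its range is refused whole. OPENING is the closure, from -1 (fully open) to 1 (shut), set as the call begins (- or left out, the last holds). The fingers move at their own pace and stop on an object; FORCE is the grip in N (left out, the last holds). Time passes only in rows, so rows that do not move let the fingers close. It gives the time, the measured TCP pose, the force, the opening and the grip force at its end, in the units of the state.
- get_state(): the state, without advancing time (a new reading comes with each control period).
- grab_frame(name): name is "scene" or "top" or "wrist"; returns the picture (420x560x3 uint8, red, green, blue); there is no depth.
- calibration(name): a dict with "fx", "fy", "cx", "cy" (pixels), "k1" (the pictures are not rectified: a ray, as slopes to the right and down, at radius r is drawn at 1 + k1 r^2 times it, then the intrinsics apply), "extrinsics" (4x4, takes a point from world to camera coordinates). Camera axes: x right, y down, z forward; pixel columns grow to the right and rows downward; lengths in m; the calibration is good to about 2 mm. A picture is of the moment at which its call begins: read the wrist's pose just before it. calibration takes no time and is no camera call; for the wrist camera it gives the pose at the moment of the call.
- job_done(): hands the job in; it is judged then, once.
Trained networks look in the newest picture that a camera, given by its name, has taken for a name from the list of things; names that differ only in an ending like _2 or _b are one class to them, and where a whole thing is asked for, a point or a joint stands for the part that bears it (a point fixed in the world has none). Each returns a list of dicts, best first, with "conf" (0 to 1); they miss things now and then, are a little off and sometimes report something else, mostly with a low value. They report only what shows in the picture. A call takes as long as a camera call. They do not tell look-alikes from the thing itself.
- find_in(camera, query): "location" ([column, row] in pixels, amid what is visible of it).
- mark_of(camera, query): "location" ([column, row] in pixels: a listed point, or the origin of a listed thing).
The state is a dict: "t": time; "q": joint angles; "qd": joint speeds; "joint_efforts": joint torques, N m; "eef_pos": TCP position; "ee_rot": TCP orientation; "force": force on the tool from outside, world axes, zero at the start; "moment": the same for the moment, N m; "width": finger opening in m; "gripper_force": force on a finger pad.
Only numpy, scipy, OpenCV 4.12 (cv2) and the standard library are available. Lean on these libraries where they do the work, as an engineer would, in place of code of your own. Each camera call takes 0.05 s, during which the arm holds its last target. There are 200 camera calls.

## Working session

There is one attempt and no reset: what is moved stays moved. The work goes in short steps, Python scripts to look and compute and a shell command to move; the robot and the scene stay as the last step left them, time stands still between calls to the robot, and variables do not carry over. Pictures are saved under pics/ and viewed, at most 10 in all, crops included, and the job is handed in when it is done.

```bash
ls; mkdir -p pics; python3 - <<'E'
from station import *
import cv2,numpy as np
print(get_state()); print(tip_reach if not callable(tip_reach) else tip_reach())
for n in ["top","scene"]:
    f=grab_frame(n); cv2.imwrite(f"pics/{n}0.png",f[:,:,::-1])
    c=calibration(n); print(n,{k:(v if k!="extrinsics" else np.round(v,4).tolist()) for k,v in c.items()})
    for q in ["lid","grinder_mouth","mat","grinder"]:
        print(q,[(np.round(d["location"],1).tolist(),round(d["conf"],2)) for d in mark_of(n,q)])
E
```

```text
pics
{'t': 0.0, 'q': array([-9.53902360e-01,  3.59388043e-01,  1.10551346e-02, -3.53654838e-04,
       -1.22412765e+00, -2.88112765e-01]), 'qd': array([ 2.65512447e-04,  3.22987272e-03, -2.31512346e-04,  6.45723525e-05,
        5.45230749e-04, -1.68201514e-03]), 'joint_efforts': array([ 9.13797812e-04, -5.82720208e+01,  2.93062913e+01,  6.99699104e+00,
        6.91094989e-03, -1.58930366e-04]), 'eef_pos': array([ 0.21778082, -0.63840455,  0.24461968]), 'ee_rot': array([ 3.13990255e+00, -1.54170587e-04, -2.81293176e+00]), 'force': array([-0.35784585,  0.95103824,  0.73692794]), 'moment': array([-0.00141348, -0.02481704,  0.02328439]), 'gripper_force': 0.0, 'width': 0.08765636852714147}
0.019
top {'fx': 408.52012792132916, 'fy': 408.52012792132916, 'cx': 271.43547403510354, 'cy': 207.26525726934017, 'k1': -0.09874757613341212, 'extrinsics': [[0.0299, -0.9995, -0.0054, 0.1885], [-0.997, -0.0295, -0.0715, 0.5508], [0.0713, 0.0075, -0.9974, 1.2676], [0.0, 0.0, 0.0, 1.0]]}
lid [([290.8, 191.7], 0.84), ([356.6, 231.4], 0.74), ([361.1, 223.7], 0.48)]
grinder_mouth [([226.5, 235.4], 0.92)]
mat [([365.2, 224.0], 0.63)]
grinder [([228.1, 233.8], 0.69)]
scene {'fx': 385.33272440581663, 'fy': 385.33272440581663, 'cx': 274.5015076796711, 'cy': 206.07901606096806, 'k1': -0.10853167271583418, 'extrinsics': [[-0.4924, -0.8703, 0.0085, 0.4612], [-0.6571, 0.3653, -0.6594, 0.3303], [0.5708, -0.3303, -0.7517, 0.7167], [0.0, 0.0, 0.0, 1.0]]}
lid [([291.2, 190.1], 0.96), ([385.4, 195.2], 0.92), ([323.2, 212.0], 0.75)]
grinder_mouth [([244.6, 247.5], 0.83), ([300.4, 150.6], 0.58)]
mat [([378.3, 194.9], 0.91)]
grinder [([249.8, 277.4], 0.91)]
```

View pics/top0.png

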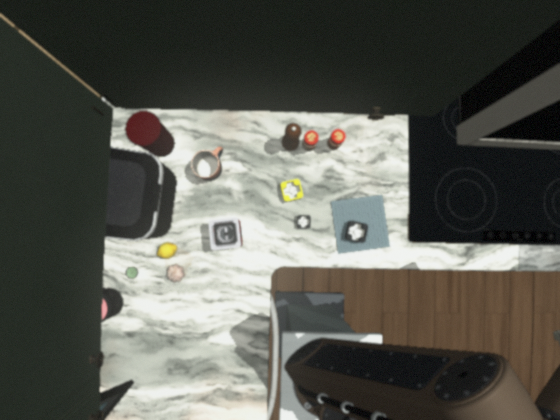

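View pics/scene0.png

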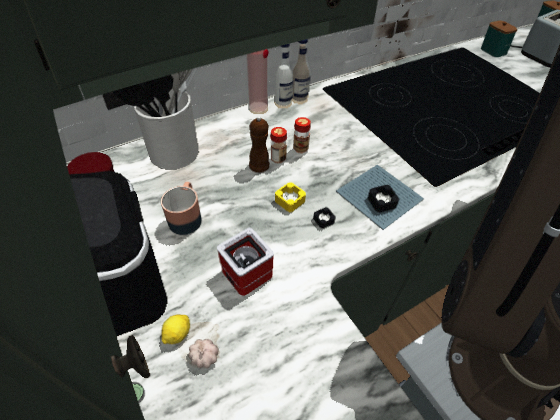

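The overhead and scene views agree. The lid is dark and sits on the mat, at top (356,231) and scene (385,197). The small dark one at top (303,222) and the yellow one at (291,190) are decoys. The grinder is at top (227,235).

```bash
cat > h.py <<'E'
from station import *
import cv2,numpy as np
from scipy.spatial.transform import Rotation as Ro
def cam(n):
    c=calibration(n); K=np.array([[c["fx"],0,c["cx"]],[0,c["fy"],c["cy"]],[0,0,1]]); return K,np.array([c["k1"],0,0,0,0.]),np.array(c["extrinsics"])
def to_plane(px,z,C):
    K,D,E=C; p=cv2.undistortPoints(np.array(px,float).reshape(-1,1,2),K,D)[:,0]
    d=np.c_[p,np.ones(len(p))]@E[:3,:3]; o=-E[:3,:3].T@E[:3,3]
    return o+d*((z-o[2])/d[:,2])[:,None]
def proj(P,C):
    K,D,E=C; return cv2.projectPoints(np.array(P,float).reshape(-1,3),cv2.Rodrigues(E[:3,:3])[0],E[:3,3],K,D)[0][:,0]
E
python3 - <<'E'
from h import *
np.set_printoptions(precision=4,suppress=True)
t=cam("top");s=cam("scene")
print("lid",to_plane([356.6,231.4],.036,t),to_plane([385.4,195.2],.036,s))
print("mouth",to_plane([226.5,235.4],.095,t),to_plane([244.6,247.5],.095,s))
print("mat",to_plane([[361,223.7]],0,t),to_plane([378.3,194.9],0,s))
for n,p in dict(small=[303,222],yel=[291,190],mill=[292,130],j1=[311,138],j2=[338,136],mug=[207,166],lemon=[167,250]).items(): print(n,to_plane(p,.03,t)[0,:2])
print("hob edge",to_plane([[410,240],[410,115],[240,115]],0,t)[:,:2])
C=calibration("wrist")["extrinsics"]; st=get_state(); T=np.eye(4);T[:3,:3]=Ro.from_euler("xyz",st["ee_rot"]).as_matrix();T[:3,3]=st["eef_pos"]
print(C@T)
E
```

```text
lid [[ 0.4764 -0.0625  0.036 ]] [[ 0.4731 -0.0648  0.036 ]]
mouth [[0.4522 0.3347 0.095 ]] [[0.465  0.3392 0.095 ]]
mat [[ 0.5021 -0.0835  0.    ]] [[ 0.5054 -0.0776 -0.    ]]
small [0.501  0.1049]
yel [0.6003 0.145 ]
mill [0.7926 0.1467]
j1 [0.7685 0.0857]
j2 [ 0.7778 -0.0003]
mug [0.6691 0.4125]
lemon [0.4004 0.5278]
hob edge [[ 0.454  -0.2438]
 [ 0.8655 -0.2437]
 [ 0.8461  0.3169]]
[[ 0.0008  1.      0.0012 -0.0011]
 [-0.9519  0.0012 -0.3064  0.037 ]
 [-0.3064 -0.0009  0.9519  0.1597]
 [ 0.      0.      0.      1.    ]]
```

```bash
R='{"delta_pos":[0.43,1,0],"dr":[0,0,0]}'; python3 -m handwheel '[{"delta_pos":[0.43,1,0],"dr":[0,0,0]},{"delta_pos":[0.43,1,0],"dr":[0,0,0]},{"delta_pos":[0.43,1,0],"dr":[0,0,0]},{"delta_pos":[0.43,1,0],"dr":[0,0,0]},{"delta_pos":[0.43,1,0],"dr":[0,0,0]},{"delta_pos":[0.43,1,0],"dr":[0,0,0]},{"delta_pos":[0.43,1,0],"dr":[0,0,0]},{"delta_pos":[0.43,1,0],"dr":[0,0,0]},{"delta_pos":[0.43,1,0],"dr":[0,0,0]},{"delta_pos":[0.43,1,0],"dr":[0,0,0]}]'
python3 -m handwheel '[{"delta_pos":[0.43,1,0],"dr":[0,0,0]},{"delta_pos":[0.43,1,0],"dr":[0,0,0]},{"delta_pos":[0.43,1,0],"dr":[0,0,0]},{"delta_pos":[0.43,1,0],"dr":[0,0,0]},{"delta_pos":[0.43,1,0],"dr":[0,0,0]},{"delta_pos":[0.43,1,0],"dr":[0,0,0]},{"delta_pos":[0.43,1,0],"dr":[0,0,0]},{"delta_pos":[0.43,1,0],"dr":[0,0,0]},{"delta_pos":[0.2,0.7,0],"dr":[0,0,0]},{"delta_pos":[0,0,0],"dr":[0,0,0]}]'
python3 - <<'E'
from h import *
np.set_printoptions(precision=4,suppress=True)
f=grab_frame("wrist");C=cam("wrist");s=get_state();print(s["q"],s["eef_pos"],s["ee_rot"],s["t"])
cv2.imwrite("pics/w1.png",f[:,:,::-1]); np.savez("w1.npz",f=f,K=C[0],D=C[1],E=C[2])
for d in mark_of("wrist","lid"): print(d["location"],d["conf"],to_plane(d["location"],.036,C))
E
```

```text
t: 1.5
eef_pos: [0.3473, -0.3376, 0.2458]
ee_rot: [-3.141, 0.001, -2.813]
force: [0.3, 0.5, 0.3]
width: 0.0878
gripper_force: 0.0
t: 2.5
eef_pos: [0.4569, -0.0758, 0.2457]
ee_rot: [3.142, 0.001, -2.81]
force: [-0.4, 0.1, -0.1]
width: 0.0875
gripper_force: 0.0
[ 0.2606  0.0015 -0.4343 -0.     -1.1348 -1.5003] [ 0.4565 -0.0768  0.2457] [ 3.1416  0.0003 -2.8105] 2.55
[423.2, 369.0] 0.96 [[0.6004 0.1448 0.036 ]]
[281.8, 209.7] 0.83 [[ 0.4768 -0.0648  0.036 ]]
[425.1, 278.4] 0.66 [[0.4984 0.0984 0.036 ]]
```

View pics/w1.png

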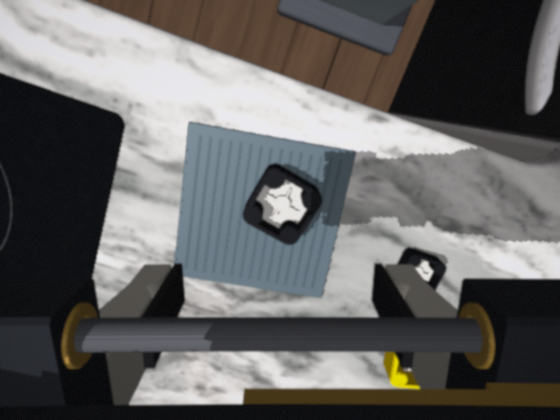

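The wrist view shows the lid hollow side up at (283,204), turned about 33° in the picture, with the mat around it. The small decoy is at (425,268).

```bash
cat > fit.py <<'E'
from h import *
from scipy.optimize import minimize
def prism(x,y,z0,z1,yaw,w=.062,r=.008):
    a=w/2-r; t=np.linspace(0,np.pi/2,5); pts=[]
    for k in range(4):
        c=np.array([a*np.sign(np.cos(np.pi/4+k*np.pi/2)),a*np.sign(np.sin(np.pi/4+k*np.pi/2))])
        pts+=[c+r*np.array([np.cos(u+k*np.pi/2),np.sin(u+k*np.pi/2)]) for u in t]
    p=np.array(pts); c,s=np.cos(yaw),np.sin(yaw); p=p@np.array([[c,s],[-s,c]])+[x,y]
    return np.vstack([np.c_[p,np.full(len(p),z)] for z in (z0,z1)])
def fit(mask,C,x,y,z0,z1,w=.062,r=.008):
    m=cv2.resize(mask.astype(np.uint8),None,fx=4,fy=4,interpolation=cv2.INTER_NEAREST)
    def cost(v):
        h=cv2.convexHull((proj(prism(v[0],v[1],z0,z1,v[2],w,r),C)*4+1.5).astype(np.int32))
        q=np.zeros_like(m); cv2.fillPoly(q,[h],1); return 1-(q&m).sum()/(q|m).sum()
    b=min((minimize(cost,[x,y,a],method="Nelder-Mead",options=dict(initial_simplex=np.array([[x,y,a],[x+.006,y,a],[x,y+.006,a],[x,y,a+.25]]))) for a in np.arange(4)*np.pi/8),key=lambda r:r.fun)
    return b.x,b.fun
E
python3 - <<'E'
from fit import *
d=np.load("w1.npz");f=d["f"];C=(d["K"],d["D"],d["E"])
print(f[180:182,215],f[190,260:320:10],f[165:250:10,283])
sat=f.max(2)
m=np.zeros(f.shape[:2],np.uint8); m[155:255,235:335]=(sat<45)[155:255,235:335]|(f.min(2)>130)[155:255,235:335]
n,l,st,_=cv2.connectedComponentsWithStats(cv2.morphologyEx(m,cv2.MORPH_OPEN,np.ones((3,3)))); 
cs,_=cv2.findContours((l==1+st[1:,4].argmax()).astype(np.uint8),0,2); q=np.zeros_like(m); cv2.fillPoly(q,[cv2.convexHull(cs[0])],1)
x,c=fit(q,C,.476,-.064,.004,.036); print(x,np.degrees(x[2])%90,c,st[1:,4])
o=f[:,:,::-1].copy(); cv2.polylines(o,[cv2.convexHull(proj(prism(x[0],x[1],.004,.036,x[2]),C).astype(np.int32))],True,(0,0,255)); cv2.imwrite("pics/w1b.png",cv2.resize(o[130:280,200:400],None,fx=3,fy=3))
print("tool y dir deg",np.degrees(-2.8105)+90)
E
```

```text
[[105 121 132]
 [104 120 131]] [[ 59  60  61]
 [208 205 201]
 [231 229 227]
 [210 207 203]
 [216 213 209]
 [ 30  32  36]] [[ 70  80  87]
 [ 30  32  36]
 [180 177 174]
 [172 169 167]
 [231 229 227]
 [231 229 226]
 [ 16  13  17]
 [ 34  33  38]
 [ 95 111 121]]
[ 0.47461394 -0.06464831 -0.17926652] 79.72878477613139 0.06936947451346542 [2140 1386    9]
tool y dir deg -71.02978832151788
```

View pics/w1b.png

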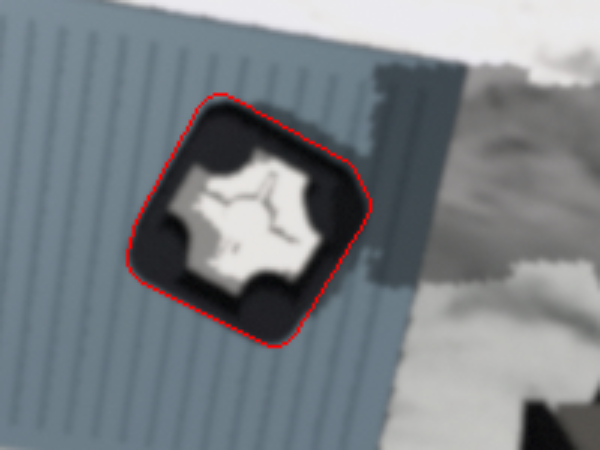

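```bash
python3 -m handwheel '[{"delta_pos":[0.1,0.1,-0.2],"dr":[0,0,7.6]},{"delta_pos":[0.1,0.1,-0.2],"dr":[0,0,7.6]},{"delta_pos":[0.1,0.1,-0.2],"dr":[0,0,7.6]},{"delta_pos":[0.1,0.1,-0.2],"dr":[0,0,7.6]},{"delta_pos":[0.1,0,-0.2],"dr":[0,0,7.6]},{"delta_pos":[0.1,0,-0.2],"dr":[0,0,7.6]},{"delta_pos":[0,0,-0.2],"dr":[0,0,7.6]},{"delta_pos":[0,0,-0.2],"dr":[0,0,7.6]}]'
python3 -m handwheel '[{"delta_pos":[0,0,0],"dr":[-7.38,1.34,0]},{"delta_pos":[0,0,0],"dr":[-7.38,1.34,0]},{"delta_pos":[0,0,0],"dr":[-7.38,1.34,0]},{"delta_pos":[0,0,0],"dr":[-7.38,1.34,0]},{"delta_pos":[0,0,0],"dr":[-7.38,1.34,0]},{"delta_pos":[0,0,0],"dr":[-7.38,1.34,0]},{"delta_pos":[0,0,0],"dr":[0,0,0]},{"delta_pos":[0,0,0],"dr":[0,0,0]}]'
python3 - <<'E'
from h import *
np.set_printoptions(precision=4,suppress=True)
f=grab_frame("wrist");C=cam("wrist");s=get_state();print(s["q"],s["eef_pos"],s["ee_rot"],s["t"])
print(Ro.from_euler("xyz",s["ee_rot"]).as_matrix())
cv2.imwrite("pics/w2.png",f[:,:,::-1]); np.savez("w2.npz",f=f,K=C[0],D=C[1],E=C[2])
E
```

```text
t: 3.4
eef_pos: [0.4739, -0.0668, 0.1974]
ee_rot: [-3.142, -0.0, -1.747]
force: [-1.2, -0.3, -0.1]
width: 0.0874
gripper_force: 0.0
t: 4.2
eef_pos: [0.474, -0.066, 0.1969]
ee_rot: [3.14, -0.785, -1.75]
force: [0.4, -0.2, 0.2]
width: 0.0872
gripper_force: 0.0
[ 0.6456  0.3006 -0.6498  0.5205 -1.293  -1.1492] [ 0.474  -0.0662  0.1974] [-3.1413 -0.7839 -1.7524] 4.25
[[-0.1279 -0.9836 -0.1272]
 [-0.6965  0.1803 -0.6945]
 [ 0.706  -0.0002 -0.7082]]
```

View pics/w2.png

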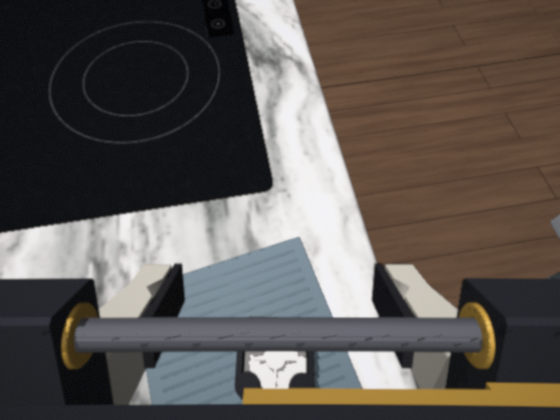

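The wrist view has the lid centred between the fingers at about (276,370), with its sides parallel to them. Next I descend and grip.

```bash
python3 -m handwheel '[{"delta_pos":[0,0.05,-0.8],"dr":[0,0,0]},{"delta_pos":[0,0,-0.9],"dr":[0,0,0]},{"delta_pos":[0,0,-0.9],"dr":[0,0,0]},{"delta_pos":[0,0,-0.9],"dr":[0,0,0]},{"delta_pos":[0,0,-0.9],"dr":[0,0,0]},{"delta_pos":[0,0,-0.6],"dr":[0,0,0]},{"delta_pos":[0,0,-0.4],"dr":[0,0,0]},{"delta_pos":[0,0,-0.23],"dr":[0,0,0]},{"delta_pos":[0,0,0],"dr":[0,0,0]}]'
python3 -m handwheel '[{"delta_pos":[0,0,0],"dr":[0,0,0]},{"delta_pos":[0,0,0],"dr":[0,0,0]},{"delta_pos":[0,0,0],"dr":[0,0,0]},{"delta_pos":[0,0,0],"dr":[0,0,0]},{"delta_pos":[0,0,0],"dr":[0,0,0]},{"delta_pos":[0,0,0],"dr":[0,0,0]}]' 1 20
```

```text
t: 5.15
eef_pos: [0.4742, -0.0647, 0.0288]
ee_rot: [-3.14, -0.785, -1.753]
force: [-1.0, -0.6, 0.6]
width: 0.0873
gripper_force: 0.0
t: 5.75
eef_pos: [0.4745, -0.0641, 0.029]
ee_rot: [-3.139, -0.785, -1.752]
force: [-1.4, 3.3, 5.3]
width: 0.0616
gripper_force: 20.0
```

```bash
python3 -m handwheel '[{"delta_pos":[0,0,0.5],"dr":[0,0,0]},{"delta_pos":[0,0,0.8],"dr":[0,0,0]},{"delta_pos":[0,0,0.8],"dr":[0,0,0]},{"delta_pos":[0,0,0.5],"dr":[7.38,-1.34,0]},{"delta_pos":[0,0,0],"dr":[7.38,-1.34,0]},{"delta_pos":[0,0,0],"dr":[7.38,-1.34,0]},{"delta_pos":[0,0,0],"dr":[7.38,-1.34,0]},{"delta_pos":[0,0,0],"dr":[7.38,-1.34,0]},{"delta_pos":[0,0,0],"dr":[7.38,-1.34,0]},{"delta_pos":[0,0,0],"dr":[7.38,-1.34,0]}]'
python3 -m handwheel '[{"delta_pos":[0,0,0],"dr":[7.38,-1.34,0]},{"delta_pos":[0,0,0],"dr":[7.38,-1.34,0]},{"delta_pos":[0,0,0],"dr":[7.38,-1.34,0]},{"delta_pos":[0,0,0],"dr":[7.38,-1.34,0]},{"delta_pos":[0,0,0],"dr":[7.38,-1.34,0]},{"delta_pos":[0,0,0],"dr":[0,0,0]},{"delta_pos":[0,0,0],"dr":[0,0,0]}]'
python3 - <<'E'
from h import *
np.set_printoptions(precision=4,suppress=True)
s=get_state();print(s["q"],Ro.from_euler("xyz",s["ee_rot"]).as_matrix())
f=grab_frame("scene"); g=grab_frame("wrist")
cv2.imwrite("pics/s3.png",np.hstack([cv2.resize(f[120:270,300:460],None,fx=2.5,fy=2.5),g[20:395,160:460]])[:,:,::-1])
E
```

```text
t: 6.75
eef_pos: [0.474, -0.0633, 0.1081]
ee_rot: [-3.139, 0.138, -1.749]
force: [-1.1, -2.0, -1.1]
width: 0.0618
gripper_force: 20.0
t: 7.45
eef_pos: [0.4739, -0.0653, 0.1062]
ee_rot: [3.139, 0.785, -1.756]
force: [0.6, 0.1, -0.9]
width: 0.062
gripper_force: 20.0
[-0.3845  0.3969 -0.2577 -0.8179 -1.2477  0.6078] [[-0.1301 -0.9833  0.127 ]
 [-0.6956  0.1818  0.6951]
 [-0.7066  0.0021 -0.7077]]
```

View pics/s3.png

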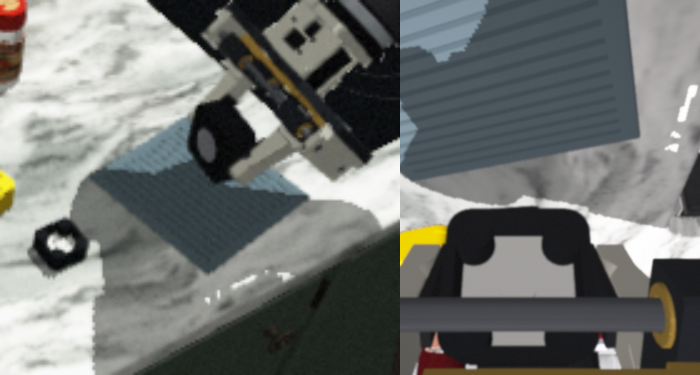

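The lid now stands edge down, with its steel disc facing left. I'll lower it onto the mat.

```bash
python3 -m handwheel '[{"delta_pos":[0.2,-0.3,-0.5],"dr":[0,0,0]},{"delta_pos":[0.2,-0.3,-0.6],"dr":[0,0,0]},{"delta_pos":[0,0,-0.5],"dr":[0,0,0]},{"delta_pos":[0,0,-0.3],"dr":[0,0,0]},{"delta_pos":[0,0,-0.2],"dr":[0,0,0]},{"delta_pos":[0,0,-0.1],"dr":[0,0,0]},{"delta_pos":[0,0,0],"dr":[0,0,0]},{"delta_pos":[0,0,0],"dr":[0,0,0]}]'
```

```text
t: 8.35
eef_pos: [0.4863, -0.0823, 0.0411]
ee_rot: [3.141, 0.785, -1.751]
force: [0.1, 0.7, -0.8]
width: 0.0617
gripper_force: 20.0
```

```bash
python3 -m handwheel '[{"delta_pos":[0,0,-0.07],"dr":[0,0,0]},{"delta_pos":[0,0,-0.05],"dr":[0,0,0]},{"delta_pos":[0,0,0],"dr":[0,0,0]},{"delta_pos":[0,0,0],"dr":[0,0,0]}]'
python3 -m handwheel '[{"delta_pos":[0,0,-0.04],"dr":[0,0,0]},{"delta_pos":[0,0,0],"dr":[0,0,0]},{"delta_pos":[0,0,0],"dr":[0,0,0]}]'
```

```text
t: 8.75
eef_pos: [0.4861, -0.0824, 0.0371]
ee_rot: [3.14, 0.785, -1.752]
force: [0.2, -0.1, -1.5]
width: 0.0622
gripper_force: 20.0
t: 9.05
eef_pos: [0.4862, -0.0824, 0.0363]
ee_rot: [3.141, 0.786, -1.751]
force: [-0.8, -1.7, 6.5]
width: 0.0616
gripper_force: 20.0
```

```bash
python3 -m handwheel '[{"delta_pos":[0,0,0],"dr":[0,0,0]},{"delta_pos":[0,0,0],"dr":[0,0,0]},{"delta_pos":[0,0,0],"dr":[0,0,0]},{"delta_pos":[0,0,0],"dr":[0,0,0]},{"delta_pos":[0,0,0],"dr":[0,0,0]}]' -1
python3 -m handwheel '[{"delta_pos":[0,-0.2,0.3],"dr":[0,0,0]},{"delta_pos":[-0.1,-0.5,0.6],"dr":[0,0,0]},{"delta_pos":[-0.1,-0.6,0.8],"dr":[0,0,0]},{"delta_pos":[0,-0.6,0.9],"dr":[0,0,0]},{"delta_pos":[0,-0.3,0.9],"dr":[0,0,0]},{"delta_pos":[0,0,0.9],"dr":[-7.38,1.34,0]},{"delta_pos":[0,0,0.9],"dr":[-7.38,1.34,0]},{"delta_pos":[0,0,0],"dr":[-7.38,1.34,0]},{"delta_pos":[0,0,0],"dr":[0,0,0]},{"delta_pos":[0,0,0],"dr":[0,0,0]}]'
python3 - <<'E'
from h import *
np.set_printoptions(precision=4,suppress=True)
for n in ["scene","top","wrist"]:
    f=grab_frame(n);C=cam(n); np.savez(f"{n}3.npz",f=f,K=C[0],D=C[1],E=C[2])
    for q in ["lid"]:
        for d in mark_of(n,q): print(n,d["location"],d["conf"],to_plane(d["location"],.035,C))
    if n=="scene": a=f
cv2.imwrite("pics/s4.png",np.hstack([cv2.resize(a[120:270,300:460],None,fx=2.5,fy=2.5)[:375],f[20:395,160:460]])[:,:,::-1])
E
```

```text
t: 9.55
eef_pos: [0.4861, -0.0823, 0.0358]
ee_rot: [3.14, 0.785, -1.752]
force: [0.4, 0.8, 0.0]
width: 0.0872
gripper_force: 0.0
t: 10.55
eef_pos: [0.4799, -0.147, 0.196]
ee_rot: [-3.141, 0.394, -1.749]
force: [0.4, -0.7, -1.2]
width: 0.0875
gripper_force: 0.0
scene [390.0, 186.9] 0.9 [[ 0.4908 -0.0961  0.035 ]]
scene [321.8, 213.7] 0.65 [[0.5023 0.1134 0.035 ]]
top [289.8, 188.3] 0.85 [[0.605  0.1491 0.035 ]]
top [302.4, 221.6] 0.67 [[0.502  0.1071 0.035 ]]
top [366.9, 231.5] 0.52 [[ 0.4769 -0.095   0.035 ]]
wrist [225.2, 349.4] 0.63 [[0.6005 0.146  0.035 ]]
wrist [285.3, 190.7] 0.61 [[ 0.483  -0.0876  0.035 ]]
wrist [295.8, 313.9] 0.59 [[0.5007 0.0876 0.035 ]]
```

View pics/s4.png

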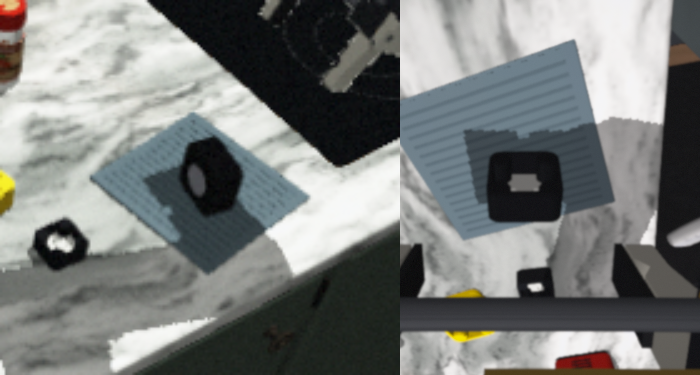

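The lid stands on its side on the mat, with the disc facing left (scene crop around (200,180), wrist crop around (525,185)). Next is the second grasp, coming from the disc side.

```bash
python3 -m handwheel '[{"delta_pos":[0.05,0.4,0],"dr":[-7.38,1.34,0]},{"delta_pos":[0.05,0.4,0],"dr":[-7.38,1.34,0]},{"delta_pos":[0.05,0.4,0],"dr":[-7.38,1.34,0]},{"delta_pos":[0.05,0.4,0],"dr":[-7.38,1.34,0]},{"delta_pos":[0.05,0.4,0],"dr":[-7.38,1.34,0]},{"delta_pos":[0.05,0.4,0],"dr":[-7.38,1.34,0]},{"delta_pos":[0.05,0.4,0],"dr":[-7.38,1.34,0]},{"delta_pos":[0,0.1,0],"dr":[-7.38,1.34,0]},{"delta_pos":[0,0,0],"dr":[-7.38,1.34,0]},{"delta_pos":[0,0,0],"dr":[0,0,0]}]'
python3 -m handwheel '[{"delta_pos":[0,0,-0.6],"dr":[0,0,0]},{"delta_pos":[0,0,-0.9],"dr":[0,0,0]},{"delta_pos":[0,0,-0.9],"dr":[0,0,0]},{"delta_pos":[0,0,0],"dr":[0,0,0]},{"delta_pos":[0,0,0],"dr":[0,0,0]}]'
```

```text
t: 11.85
eef_pos: [0.4906, -0.0608, 0.1925]
ee_rot: [3.136, -0.794, -1.746]
force: [0.4, -0.6, -0.3]
width: 0.0879
gripper_force: 0.0
t: 12.35
eef_pos: [0.4906, -0.0621, 0.1232]
ee_rot: [3.142, -0.786, -1.753]
force: [-0.2, -0.2, 0.3]
width: 0.0875
gripper_force: 0.0
```

```bash
python3 -m handwheel '[{"delta_pos":[0,0.07,-0.7],"dr":[0,0,0]},{"delta_pos":[0,0,-0.8],"dr":[0,0,0]},{"delta_pos":[0,0,-0.7],"dr":[0,0,0]},{"delta_pos":[0,0,-0.4],"dr":[0,0,0]},{"delta_pos":[0,0,-0.3],"dr":[0,0,0]},{"delta_pos":[0,0,0],"dr":[0,0,0]}]'
python3 -m handwheel '[{"delta_pos":[0,0,0],"dr":[0,0,0]},{"delta_pos":[0,0,0],"dr":[0,0,0]},{"delta_pos":[0,0,0],"dr":[0,0,0]},{"delta_pos":[0,0,0],"dr":[0,0,0]},{"delta_pos":[0,0,0],"dr":[0,0,0]},{"delta_pos":[0,0,0],"dr":[0,0,0]}]' 1 25
python3 -m handwheel '[{"delta_pos":[0,0,0.5],"dr":[0,0,0]},{"delta_pos":[0,0,0.8],"dr":[0,0,0]},{"delta_pos":[0,0,0.9],"dr":[0,0,0]},{"delta_pos":[0,0,0.9],"dr":[7.38,-1.34,0]},{"delta_pos":[0,0,0.9],"dr":[7.38,-1.34,0]},{"delta_pos":[0,0,0.9],"dr":[7.38,-1.34,0]},{"delta_pos":[0,0,0.9],"dr":[7.38,-1.34,0]},{"delta_pos":[0,0,0.9],"dr":[7.38,-1.34,0]},{"delta_pos":[0,0,0],"dr":[7.38,-1.34,0]},{"delta_pos":[0,0,0],"dr":[0,0,0]}]'
```

```text
t: 12.95
eef_pos: [0.4908, -0.0594, 0.0359]
ee_rot: [-3.14, -0.786, -1.752]
force: [-0.1, 0.3, 0.9]
width: 0.0872
gripper_force: 0.0
t: 13.55
eef_pos: [0.4908, -0.0591, 0.0362]
ee_rot: [-3.14, -0.786, -1.752]
force: [-1.2, 2.0, 5.5]
width: 0.0619
gripper_force: 25.0
t: 14.55
eef_pos: [0.4905, -0.0603, 0.2398]
ee_rot: [-3.137, 0.008, -1.755]
force: [-0.2, 0.1, -0.6]
width: 0.0618
gripper_force: 25.0
```

```bash
python3 -m handwheel '[{"delta_pos":[-0.06,0.6,0.3],"dr":[0,0,0]},{"delta_pos":[-0.06,1,0.4],"dr":[0,0,0]},{"delta_pos":[-0.06,1,0.4],"dr":[0,0,0]},{"delta_pos":[-0.06,1,0.4],"dr":[0,0,0]},{"delta_pos":[-0.06,1,0.4],"dr":[0,0,0]},{"delta_pos":[-0.06,1,0.4],"dr":[0,0,0]},{"delta_pos":[-0.06,1,0.4],"dr":[0,0,0]},{"delta_pos":[-0.06,1,0.3],"dr":[0,0,0]},{"delta_pos":[-0.06,1,0],"dr":[0,0,0]},{"delta_pos":[-0.06,1,0],"dr":[0,0,0]}]'
python3 -m handwheel '[{"delta_pos":[-0.06,1,0],"dr":[0,0,0]},{"delta_pos":[-0.06,1,0],"dr":[0,0,0]},{"delta_pos":[-0.06,1,0],"dr":[0,0,0]},{"delta_pos":[-0.06,1,0],"dr":[0,0,0]},{"delta_pos":[-0.06,1,0],"dr":[0,0,0]},{"delta_pos":[0,0.5,0],"dr":[0,0,0]},{"delta_pos":[0,0.3,0],"dr":[0,0,0]},{"delta_pos":[0,0,0],"dr":[0,0,0]},{"delta_pos":[0,0,0],"dr":[0,0,0]}]'
python3 - <<'E'
from h import *
np.set_printoptions(precision=4,suppress=True)
f=grab_frame("wrist");C=cam("wrist"); np.savez("w5.npz",f=f,K=C[0],D=C[1],E=C[2]); cv2.imwrite("pics/w5.png",f[:,:,::-1])
for d in mark_of("wrist","grinder_mouth"): print(d["location"],d["conf"],to_plane(d["location"],.095,C))
print(get_state()["q"])
E
```

```text
t: 15.55
eef_pos: [0.4715, 0.2299, 0.3268]
ee_rot: [3.141, -0.002, -1.751]
force: [0.8, 0.2, -1.0]
width: 0.0617
gripper_force: 25.0
t: 16.45
eef_pos: [0.4636, 0.4021, 0.3269]
ee_rot: [3.142, -0.001, -1.752]
force: [-0.6, -0.4, -1.6]
width: 0.0617
gripper_force: 25.0
[273.8, 115.5] 0.78 [[0.4551 0.3394 0.095 ]]
[ 1.0321  0.2182  0.001   0.0001 -1.3534 -1.2135]
```

View pics/w5.png

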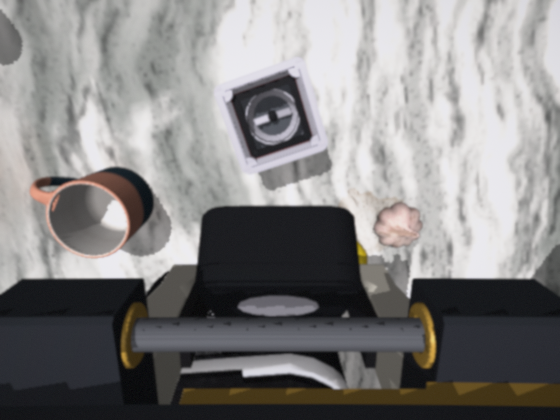

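The wrist view shows the grinder rim with its centre near (272,116) and corners around (300,58), (328,140), (247,172) and (216,88). The lid is held below it in the picture.

```bash
cat > g.py <<'E'
from fit import *
d=np.load("w5.npz");f=d["f"];C=(d["K"],d["D"],d["E"])
g=f.max(2); roi=np.zeros_like(g); cv2.fillConvexPoly(roi,np.array([[222,90],[298,64],[322,138],[249,166]]),1)
m=((g<95)&(roi>0)).astype(np.uint8)
cs,_=cv2.findContours(m,0,2); c=max(cs,key=cv2.contourArea)
P=to_plane(cv2.convexHull(c).reshape(-1,2),.089,C)[:,:2]
(r,s,a)=cv2.minAreaRect((P*1000).astype(np.float32)); print(r,s,a)
P=to_plane([[216,88],[300,58],[328,140],[247,172]],.095,C)[:,:2]; print(P.mean(0),cv2.minAreaRect((P*1000).astype(np.float32)))
# edge fit: gradient magnitude maximised along outer and inner squares
gr=cv2.GaussianBlur(cv2.cvtColor(f,cv2.COLOR_RGB2GRAY),(0,0),1.0).astype(float)
def edge(v,w,z):
    t=np.linspace(-.38,.38,60)*w; h=w/2; out=0
    cy,sy=np.cos(v[2]),np.sin(v[2])
    for k in range(4):
        n=np.array([np.cos(v[2]+k*np.pi/2),np.sin(v[2]+k*np.pi/2)]); q=np.array([-n[1],n[0]])
        val=[]
        for o in (h-.0015,h+.0015):
            p=np.array(v[:2])+n*o+t[:,None]*q; u=proj(np.c_[p,np.full(60,z)],C).astype(np.float32)
            val.append(cv2.remap(gr.astype(np.float32),u[:,0].reshape(1,-1),u[:,1].reshape(1,-1),1)[0])
        out+=np.median(val[1]-val[0])
    return out
from itertools import product
for w,z,sg in ((.066,.089,1),(.073,.095,1)):
  b=max(((sg*edge((x,y,a),w,z),x,y,a) for x,y,a in product(np.arange(.446,.468,.001),np.arange(.328,.348,.001),np.radians(np.arange(-16,24,1.)))),key=lambda t:t[0]); print(w,b,np.degrees(b[3]))
o=f[:,:,::-1].copy(); o=cv2.resize(o[30:200,180:370],None,fx=3,fy=3)
for w,z,col in ((.088,.095,(0,0,255)),(.066,.089,(0,255,0))):
    cv2.polylines(o,[(np.array([proj(prism(b[1],b[2],z,z,b[3],w,.001)[i],C)[0] for i in range(20)])*3-[540,90]).astype(np.int32)],True,col)
cv2.imwrite("pics/w5b.png",o)
E
python3 g.py
```

```text
(457.9178466796875, 340.5653381347656) (64.50886535644531, 64.7244644165039) 7.9916582107543945
[0.45623792 0.33982987] ((455.2317810058594, 340.6231689453125), (85.60118103027344, 83.7153091430664), 8.390508651733398)
0.066 (np.float32(279.42822), np.float64(0.458), np.float64(0.341), np.float64(0.17453292519943295)) 10.0
0.073 (np.float32(197.15625), np.float64(0.462), np.float64(0.337), np.float64(0.13962634015954636)) 8.0
```

View pics/w5b.png

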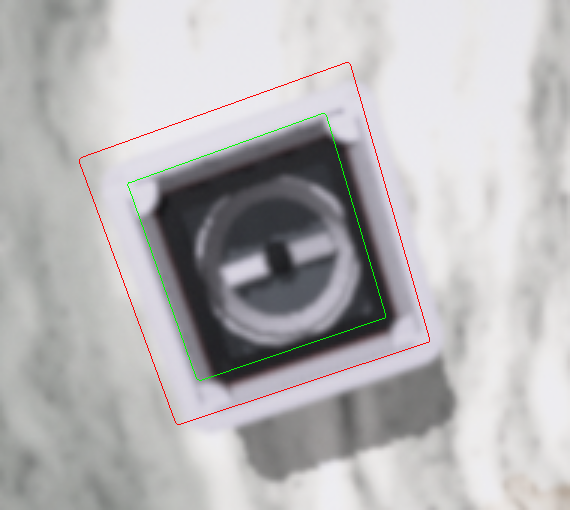

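The fitted inner square is the useful one. It gives mouth centre (0.457, 0.340) and grinder yaw about 8.3°; the red overlay is a poor fit, so I'm ignoring it. Next I yaw, tilt the lid level and move over the mouth.

```bash
python3 -m handwheel '[{"delta_pos":[0,-0.4,0],"dr":[0,0,6.2]},{"delta_pos":[-0.1,-0.5,0],"dr":[0,0,6.2]},{"delta_pos":[-0.1,-0.5,0],"dr":[0,0,6.2]},{"delta_pos":[-0.05,-0.5,0],"dr":[7.42,1.08,0]},{"delta_pos":[0,-0.2,0],"dr":[7.42,1.08,0]},{"delta_pos":[0,0,0],"dr":[7.42,1.08,0]},{"delta_pos":[0,0,0],"dr":[7.42,1.08,0]},{"delta_pos":[0,0,0],"dr":[7.42,1.08,0]},{"delta_pos":[0,0,0],"dr":[7.42,1.08,0]},{"delta_pos":[0,0,0],"dr":[0,0,0]}]'
python3 -m handwheel '[{"delta_pos":[0,0,-0.7],"dr":[0,0,0]},{"delta_pos":[0,0,-0.9],"dr":[0,0,0]},{"delta_pos":[0,0,-0.9],"dr":[0,0,0]},{"delta_pos":[0,0,-0.9],"dr":[0,0,0]},{"delta_pos":[0,0,-0.8],"dr":[0,0,0]},{"delta_pos":[0,0,-0.6],"dr":[0,0,0]},{"delta_pos":[0,0,0],"dr":[0,0,0]},{"delta_pos":[0,0,0],"dr":[0,0,0]}]'
cat > chk.py <<'E'
from h import *
np.set_printoptions(precision=4,suppress=True)
s=get_state();R=Ro.from_euler("xyz",s["ee_rot"]).as_matrix();a=np.radians(8.3)
e=np.array([np.cos(a),np.sin(a),0]);u=np.array([-np.sin(a),np.cos(a),0])
z=(u-np.array([0,0,1]))/2**.5; y=-e; T=np.c_[np.cross(y,z),y,z]
print("rotvec deg to go",np.degrees(Ro.from_matrix(T@R.T).as_rotvec()),"pos",s["eef_pos"],"q",s["q"])
for n in ("scene","top"):
    f=grab_frame(n);C=cam(n); np.savez(f"{n}6.npz",f=f,K=C[0],D=C[1],E=C[2])
    for d in mark_of(n,"lid")[:3]: print(n,d["location"],d["conf"],to_plane(d["location"],s["eef_pos"][2]-.03,C))
    for d in mark_of(n,"grinder_mouth")[:2]: print(n,"mouth",d["location"],d["conf"],to_plane(d["location"],.095,C))
E
python3 chk.py
```

```text
t: 17.55
eef_pos: [0.4573, 0.3366, 0.3256]
ee_rot: [3.137, 0.788, -1.437]
force: [1.7, -1.2, -1.3]
width: 0.0617
gripper_force: 25.0
t: 18.35
eef_pos: [0.4563, 0.3399, 0.1834]
ee_rot: [3.141, 0.783, -1.426]
force: [-0.1, 0.8, -0.7]
width: 0.0618
gripper_force: 25.0
rotvec deg to go [ 0.1162 -0.0024 -0.0233] pos [0.4563 0.3399 0.1834] q [ 0.4202  0.2399 -0.2355 -0.897  -1.0536  0.1754]
scene [245.7, 236.5] 0.87 [[0.449  0.3415 0.1534]]
scene [321.5, 213.7] 0.65 [[0.4255 0.1806 0.1534]]
scene [290.6, 193.8] 0.62 [[0.5037 0.2071 0.1534]]
scene mouth [244.9, 251.5] 0.93 [[0.4557 0.3431 0.095 ]]
top [222.2, 236.8] 0.71 [[0.4479 0.34   0.1534]]
top [290.8, 189.6] 0.46 [[0.5872 0.1504 0.1534]]
top mouth [225.9, 234.1] 0.49 [[0.4559 0.3366 0.095 ]]
```

```bash
python3 -m handwheel '[{"delta_pos":[0.01,0,-0.6],"dr":[0,0,0]},{"delta_pos":[0,0,-0.6],"dr":[0,0,0]},{"delta_pos":[0,0,-0.4],"dr":[0,0,0]},{"delta_pos":[0,0,-0.2],"dr":[0,0,0]},{"delta_pos":[0,0,0],"dr":[0,0,0]},{"delta_pos":[0,0,0],"dr":[0,0,0]}]'
python3 -m handwheel '[{"delta_pos":[0,0,-0.1],"dr":[0,0,0]},{"delta_pos":[0,0,0],"dr":[0,0,0]},{"delta_pos":[0,0,0],"dr":[0,0,0]}]'
python3 -m handwheel '[{"delta_pos":[0,0,-0.1],"dr":[0,0,0]},{"delta_pos":[0,0,0],"dr":[0,0,0]},{"delta_pos":[0,0,0],"dr":[0,0,0]}]'
```

```text
t: 19.25
eef_pos: [0.4568, 0.3398, 0.1293]
ee_rot: [-3.142, 0.785, -1.427]
force: [0.6, -1.0, 0.1]
width: 0.0618
gripper_force: 25.0
t: 19.55
eef_pos: [0.4565, 0.3398, 0.1262]
ee_rot: [3.142, 0.785, -1.427]
force: [-0.2, 0.2, -0.4]
width: 0.062
gripper_force: 25.0
t: 19.85
eef_pos: [0.4564, 0.3397, 0.1227]
ee_rot: [3.141, 0.785, -1.428]
force: [-0.2, 0.2, -0.5]
width: 0.0618
gripper_force: 25.0
```

```bash
python3 -m handwheel '[{"delta_pos":[0,0,-0.07],"dr":[0,0,0]},{"delta_pos":[0,0,0],"dr":[0,0,0]},{"delta_pos":[0,0,0],"dr":[0,0,0]}]'
python3 -m handwheel '[{"delta_pos":[0,0,-0.07],"dr":[0,0,0]},{"delta_pos":[0,0,0],"dr":[0,0,0]},{"delta_pos":[0,0,0],"dr":[0,0,0]}]'
```

```text
t: 20.15
eef_pos: [0.4564, 0.3397, 0.1206]
ee_rot: [3.141, 0.785, -1.428]
force: [-0.7, -0.5, -1.2]
width: 0.0616
gripper_force: 25.0
t: 20.45
eef_pos: [0.4566, 0.3398, 0.1186]
ee_rot: [3.141, 0.785, -1.427]
force: [0.0, 0.2, -0.3]
width: 0.0614
gripper_force: 25.0
```

```bash
python3 -m handwheel '[{"delta_pos":[0,0,-0.05],"dr":[0,0,0]},{"delta_pos":[0,0,0],"dr":[0,0,0]},{"delta_pos":[0,0,0],"dr":[0,0,0]}]'
python3 chk.py
```

```text
t: 20.75
eef_pos: [0.4568, 0.3398, 0.1172]
ee_rot: [-3.141, 0.785, -1.427]
force: [1.8, 1.0, -2.2]
width: 0.0619
gripper_force: 25.0
rotvec deg to go [0.0118 0.0056 0.0728] pos [0.4568 0.3398 0.1172] q [ 0.3984  0.3385 -0.2733 -0.9623 -0.9858  0.3173]
scene [322.7, 213.2] 0.91 [[0.4685 0.1402 0.0872]]
scene [246.7, 255.2] 0.85 [[0.4506 0.342  0.0872]]
scene [289.5, 190.0] 0.64 [[0.5673 0.1687 0.0872]]
scene mouth [244.0, 249.6] 0.86 [[0.4608 0.3426 0.095 ]]
top [223.7, 235.5] 0.88 [[0.4516 0.344  0.0872]]
top [293.1, 188.2] 0.45 [[0.5993 0.1411 0.0872]]
top mouth [227.4, 234.3] 0.55 [[0.4555 0.3322 0.095 ]]
```

```bash
python3 -m handwheel '[{"delta_pos":[0,0,0],"dr":[0,0,0]},{"delta_pos":[0,0,0],"dr":[0,0,0]},{"delta_pos":[0,0,0],"dr":[0,0,0]},{"delta_pos":[0,0,0],"dr":[0,0,0]},{"delta_pos":[0,0,0],"dr":[0,0,0]}]' -1
python3 -m handwheel '[{"delta_pos":[0.05,-0.3,0.3],"dr":[0,0,0]},{"delta_pos":[0.1,-0.6,0.6],"dr":[0,0,0]},{"delta_pos":[0.1,-0.7,0.7],"dr":[0,0,0]},{"delta_pos":[0.1,-0.7,0.7],"dr":[0,0,0]},{"delta_pos":[0,0,0.9],"dr":[-7.42,-1.08,0]},{"delta_pos":[0,0.4,0.9],"dr":[-7.42,-1.08,0]},{"delta_pos":[-0.1,0.9,0.9],"dr":[-7.42,-1.08,0]},{"delta_pos":[-0.1,0.9,0.7],"dr":[-7.42,-1.08,0]},{"delta_pos":[-0.1,0.9,0],"dr":[-7.42,-1.08,0]},{"delta_pos":[-0.1,0.6,0],"dr":[-7.42,-1.08,0]}]'
python3 -m handwheel '[{"delta_pos":[0,0,0],"dr":[0,0,0]},{"delta_pos":[0,0,0],"dr":[0,0,0]},{"delta_pos":[0,0,0],"dr":[0,0,0]}]' 1 20
python3 - <<'E'
from h import *
np.set_printoptions(precision=4,suppress=True)
a=grab_frame("scene"); t=grab_frame("top"); f=grab_frame("wrist");C=cam("wrist"); np.savez("w7.npz",f=f,K=C[0],D=C[1],E=C[2])
for d in find_in("wrist","lid")[:2]: print(d["location"],d["conf"],to_plane(d["location"],.117,C))
im=np.hstack([cv2.resize(a[200:310,200:300],(340,374)),f[20:394,60:520]]); cv2.imwrite("pics/s7.png",im[:,:,::-1])
E
```

```text
t: 21.55
eef_pos: [0.4562, 0.3398, 0.1171]
ee_rot: [3.14, 0.785, -1.427]
force: [0.3, 0.7, 0.7]
width: 0.0871
gripper_force: 0.0
t: 22.55
eef_pos: [0.4551, 0.38, 0.2879]
ee_rot: [-3.139, 0.012, -1.427]
force: [0.8, -0.9, -0.7]
width: 0.0876
gripper_force: 0.0
t: 22.85
eef_pos: [0.4551, 0.3778, 0.2847]
ee_rot: [3.139, 0.015, -1.428]
force: [-0.0, -0.3, 0.7]
width: 0.0689
gripper_force: 0.0
[281.7, 147.9] 0.69 [[0.4567 0.3387 0.117 ]]
```

View pics/s7.png

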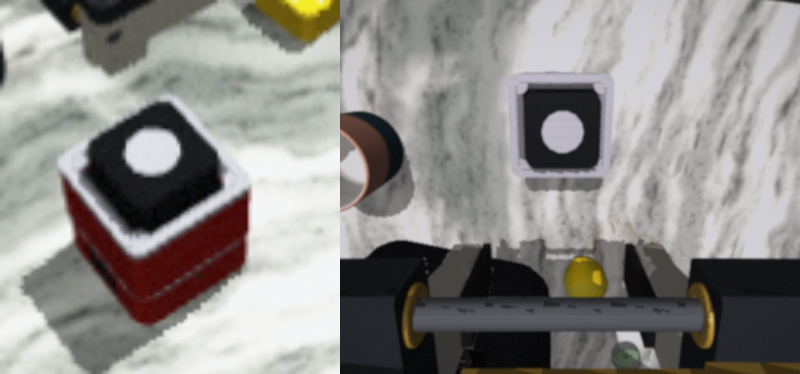

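The lid sits square and level in the mouth, with its disc at wrist crop (562,132). Next I close the fingers, centre over the lid and press.

```bash
python3 -m handwheel '[{"delta_pos":[0.05,-0.6,-0.5],"dr":[-0.8,-0.1,0]},{"delta_pos":[0,-0.67,-0.9],"dr":[0,0,0]},{"delta_pos":[0,0,-0.9],"dr":[0,0,0]},{"delta_pos":[0,0,-0.9],"dr":[0,0,0]},{"delta_pos":[0,0,-0.7],"dr":[0,0,0]},{"delta_pos":[0,0,-0.4],"dr":[0,0,0]},{"delta_pos":[0,0,0],"dr":[0,0,0]},{"delta_pos":[0,0,0],"dr":[0,0,0]},{"delta_pos":[0,0,0],"dr":[0,0,0]}]' 1 20
```

```text
t: 23.95
eef_pos: [0.4571, 0.3411, 0.1568]
ee_rot: [3.14, 0.002, -1.427]
force: [0.5, -0.4, -0.3]
width: 0.0005
gripper_force: 0.0
```

```bash
python3 -m handwheel '[{"delta_pos":[0,0,0],"dr":[0,0,0]}]'
```

```text
t: 24.05
eef_pos: [0.4568, 0.341, 0.1565]
ee_rot: [3.14, 0.002, -1.427]
force: [-1.2, -0.0, -0.6]
width: 0.0003
gripper_force: 0.0
```

Tips are at about 0.1375 and the lid top at 0.117, so I need about 20 mm to touch.

```bash
python3 -m handwheel '[{"delta_pos":[0,-0.07,-0.3],"dr":[0,0,0]},{"delta_pos":[0,0,-0.2],"dr":[0,0,0]},{"delta_pos":[0,0,-0.13],"dr":[0,0,0]},{"delta_pos":[0,0,0],"dr":[0,0,0]},{"delta_pos":[0,0,0],"dr":[0,0,0]}]'
python3 -m handwheel '[{"delta_pos":[0,0,-0.06],"dr":[0,0,0]},{"delta_pos":[0,0,-0.04],"dr":[0,0,0]},{"delta_pos":[0,0,0],"dr":[0,0,0]},{"delta_pos":[0,0,0],"dr":[0,0,0]}]'
```

```text
t: 24.55
eef_pos: [0.4563, 0.3383, 0.1365]
ee_rot: [3.138, -0.0, -1.427]
force: [0.6, -0.1, -0.4]
width: 0.0001
gripper_force: 0.0
t: 24.95
eef_pos: [0.4565, 0.3385, 0.134]
ee_rot: [3.139, 0.0, -1.427]
force: [-2.1, -1.0, 5.6]
width: 0.0003
gripper_force: 3.1
```

```bash
python3 -m handwheel '[{"delta_pos":[0,0,-0.07],"dr":[0,0,0]},{"delta_pos":[0,0,-0.05],"dr":[0,0,0]},{"delta_pos":[0,0,0],"dr":[0,0,0]},{"delta_pos":[0,0,0],"dr":[0,0,0]}]'
python3 -m handwheel '[{"delta_pos":[0,0,-0.05],"dr":[0,0,0]},{"delta_pos":[0,0,0],"dr":[0,0,0]},{"delta_pos":[0,0,0],"dr":[0,0,0]}]'
```

```text
t: 25.35
eef_pos: [0.4566, 0.3386, 0.1308]
ee_rot: [3.139, 0.001, -1.427]
force: [-3.4, -2.0, 9.5]
width: 0.0006
gripper_force: 4.9
t: 25.65
eef_pos: [0.4566, 0.3386, 0.1295]
ee_rot: [3.139, 0.001, -1.427]
force: [-3.5, -2.6, 10.9]
width: 0.0003
gripper_force: 5.7
```

```bash
python3 -m handwheel '[{"delta_pos":[0,0,-0.05],"dr":[0,0,0]},{"delta_pos":[0,0,0],"dr":[0,0,0]},{"delta_pos":[0,0,0],"dr":[0,0,0]},{"delta_pos":[0,0,0],"dr":[0,0,0]}]'
python3 - <<'E'
from h import *
for _ in range(6): grab_frame("scene"); s=get_state(); print(s["t"],s["force"].round(1),s["eef_pos"].round(4))
E
```

```text
t: 26.05
eef_pos: [0.4566, 0.3386, 0.1283]
ee_rot: [3.139, 0.001, -1.427]
force: [-4.8, -3.0, 13.4]
width: 0.0006
gripper_force: 6.5
26.1 [-4.6 -3.  13.1] [0.4566 0.3386 0.1283]
26.15 [-4.4 -3.1 13.2] [0.4566 0.3386 0.1283]
26.2 [-4.4 -2.9 11.9] [0.4566 0.3386 0.1283]
26.25 [-3.5 -3.2 13.2] [0.4566 0.3386 0.1283]
26.3 [-4.8 -2.2 13.1] [0.4566 0.3386 0.1283]
26.35 [-4.7 -3.1 11.8] [0.4566 0.3386 0.1283]
```

```bash
python3 -c "from station import *; print(job_done())"
```

```text
the job is handed in; nothing more can be done
None
```

The lid is turned over and seated squarely in the grinder, and the robot is holding it down at about 13 N (roughly 6.4 mm of switch travel by my estimate, past the 5 mm where the motor runs); I handed the job in at about 26 s.

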